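# Lock the battery hatch of the pond logger

### The arm

A 7-joint arm with a two-finger parallel gripper is mounted at the origin on a cart in front of the work surface, level with it; the furniture and walls round the work are solid. World frame = base frame: x ahead of the robot, y to its left, z up, the work surface at z = 0. Lengths are in mm, angles in degrees, forces in N, time in s.
With the tool pointing down it reaches from about 400 to 925 mm from the base axis. Payload 5.6 kg.
Tool frame: the origin (TCP) lies at the very end of the fingers, on their centre line; the grasp point (between the pads) lies 19 mm behind it; z points along the fingers, x is the direction in which the jaws open and shut, and the axes are right-handed (so a half turn about z gives the same grasp; the last joint's range is limited). The gripper opens to 85 mm and grips with 20 to 120 N. Pads are 22 mm wide; open, the fingers measure 114 mm over their backs; the gripper's body (76 mm by 85 mm) begins 54 mm behind the grasp point. The pads swing forward as they close: fully open they stand 13 mm farther back than shut.
Start: joints at [68.01, 26.786, -0.665, 91.828, 0.344, 61.387, -3.226], TCP at [217.215, -612.639, 202.19] pointing down, gripper open.
Joint ranges: [-144.91, 144.91], [-17.63, 115.5], [-89.93, 88.59], [15.96, 139.68], [-74.01, 254.01], [8.47, 105.57], [-167.45, 167.45]. Speed limits (degrees/s): [147.25, 147.25, 180, 180, 180, 180, 180].

### API

Orientations are given as a 3x3 rotation matrix whose columns are the frame's x, y, z axes.
In Python, from workcell import ctrl gives the robot as it stands.
- The arm moves only by the tool carry_out, never from a script. Its argument "motion" is a list of rows, each an object of numbers: "fingers": the opening, from 0 (shut) to 1 (fully open); "dx", "dy", "dz": the shift along the tool's x, y, z in units of 0.03 m (1.0 is 0.03 m); "ax", "ay", "az": the turn, a rotation vector about the tool's x, y, z in units of 0.1 rad (1.0 is 0.1 rad). A call has 1 to 20 rows; each row shifts and turns the pose as measured when the row begins, along the tool's axes as they then stand; what a row does not reach is not made up. A row lasts 1/10 s, in which the tool goes at most 50 mm and 8.59 degrees, less where a joint would pass 70% of its speed; a pose out of reach is approached as far as the arm can. A call with a number of a shift or a turn outside -1 to 1 is refused whole. A call with a gripper value outside its range is refused whole. The fingers move at their own pace and stop on an object; "grip_force" is the grip in N (left out, the last holds). Time passes only in rows, so rows that do not move let the fingers close. It gives the time, the measured TCP pose, the force and the opening at its end, in the units of the state.
- ctrl.state(): the state, without advancing time (a new reading comes with each control period).
- ctrl.snapshot(name): name is "scene" or "top" or "wrist"; returns the picture (400x640x3 uint8, blue, green, red); there is no depth.
- ctrl.camera_params(name): a dict with "fov_y" (degrees; the focal length in pixels is half the picture's height over the tangent of half this angle, whatever the lens; pixels are square), "cx", "cy" (the principal point, pixels), "R" (3x3) and "t" (3): a world point X has camera coordinates R X + t. Camera axes: x right, y down, z forward; pixel columns grow to the right and rows downward; lengths in mm; the calibration is good to about 2 mm. The wrist camera is an equidistant fisheye: a pixel r from the principal point sees the ray r / f radians off the axis. A picture is of the moment at which its call begins: read the wrist's pose just before it. camera_params takes no time and is no camera call; for the wrist camera it gives the pose at the moment of the call.
- ctrl.close_job(): hands the job in, once; it reports no verdict.
The state is a dict: "time": time; "qpos": joint angles; "joint_velocities": joint speeds; "tau": joint torques, N m; "tcp_pos": TCP position; "eef_rot": TCP orientation; "contact_force": force on the tool from outside, world axes, zero at the start; "wrist_torque": the same for the moment, N m; "finger_gap": finger opening in mm.
Only numpy, scipy, OpenCV 4.12 (cv2) and the standard library are available. Lean on these libraries where they do the work, as an engineer would, in place of code of your own. Each camera call takes 0.05 s, during which the arm holds its last target. There are 200 camera calls.

### The job

Close up the grey pond logger: set the loose blue battery cover fully home in its opening, push the cover's wing stud in through the slot of the brass receptacle below and turn it a quarter turn clockwise, so that it locks and springs part-way back up when let go. The receptacle was screwed in a few millimetres off centre, so shift the cover about in its play and feel gently for the slot; never force the stud. Leave the jar, the dish and the loupe where they are.

Things in the scene. Friction and masses are not known exactly. Their poses are not given: they have to be found in the camera images.
- logger: Grey field logger, fixed: box 150 (x) x 230 (y) x 76 mm high with an open battery well in its top. Origin at worktop height under the well's centre (box runs from y -85 to +145 mm), z up. Well opening 92 (x) x 112 (y) mm, edged by a black rubber gasket 4.5 mm wide whose top is 78 mm above the worktop.
- opening (a point): Centre of the well opening at gasket-top height, axes as the logger's. The rigid brass receptacle plate lies 23 mm below: slot 26 x 6.6 mm along x with a 13 mm square hole at its middle; groove for the locked pin along y on the plate's underside. The slot's middle lies up to 3 mm off the opening's centre in x and in y, differently each time and not reported; it is square to the logger.
- cover_seat (a point): Centre of the blue cover at the underside of its flange. Flange 104 (x) x 124 (y) x 5 mm; below it a hollow skirt 86 x 106 mm, 24 mm deep, on which it stands on the worktop. In the opening the skirt has 3 mm play each way. z up. Fits either way round (half turn). Fully home: flange lying on the gasket, this point 78 mm above the worktop. 0.2 to 0.32 kg with the stud.
- wing (a point): Centre of the stud's black wing, 30 mm above cover_seat while the stud stands proud. Wing 42 (its x) x 10 (its y: grip here) x 18 mm high, its underside 16 mm above the cover's top while proud. The stud bears a flat cross pin 24 x 5 x 5 mm along the wing's x, its centre 49.5 mm below the wing's centre; it enters the slot only when within about 1 mm and 0.06 rad of it.
- wing_stud (a joint): Turn of the stud in the cover, rad, clockwise from above positive: 0 = wing along the cover's x (white marks; the slot's direction when the cover is on), 1.57 = wing along the cover's y (green marks), locked. Once the pin is through, stops in the receptacle end the turn at about -0.08 and 1.65. Slight friction (0.03 N m) holds the stud where it is left.
- stud_push (a joint): How far the stud is pushed into the cover, m, against a spring: 4 N at 0, 9 N at 0.014 (end of travel). Cover home: at about 0.001 the pin meets the plate and stands on it if it is not over the slot (keep that under 35 N); from 0.0115 on it is clear below the plate and can be turned; locked and let go it rests near 0.009, pin up in the groove (2.5 mm deep, catches within 0.1 rad of 1.57).
- specimen_jar: White-lidded specimen jar with pond water, 56 mm across, 72 mm high, standing; origin under its centre. Leave alone.
- petri_1: Closed petri dish, 61 mm across, 15 mm high; origin under its centre. Leave alone.
- loupe: Small folding loupe lying on the worktop, 30 x 43 x 15 mm; origin under its centre. Leave alone.
Not all that is in view belongs to the job. What is shaped like the part that bears cover_seat but purple is not meant.

How it is judged:
By the outcome, as a careful person would: the job done as asked, in the order asked, and still so for the second after the job is handed in, with the robot touching nothing.
It also fails if it takes over 72 s, if anything falls off the work surface, if the arm or the gripper's body presses on something with over 40 N, if the wrist force passes 120 N, or if a joint passes its speed limit or range.

## Working session

There is one attempt and no reset: what is moved stays moved. The work goes in short steps, Python scripts to look and compute and a tool call to move; the robot and the scene stay as the last step left them, time stands still between calls to the robot, and variables do not carry over. Pictures are saved under pics/ and viewed, about 8 in all and at most 12, crops included, and the job is handed in when it is done.

Besides the shell and the picture viewer there is one more tool, called after "Call:" as name(argument=value, ...), one argument or row to a line, values as JSON. carry_out: Moves the arm, as the interface text tells. Shifts and turns lie within -1 to 1; 1 stands for 0.03 m of shift or 0.1 rad of turn. Its arguments: {"type":"object","properties":{"motion":{"type":"array","items":{"type":"object","properties":{"fingers":{"type":"number"},"dx":{"type":"number","minimum":-1,"maximum":1},"dy":{"type":"number","minimum":-1,"maximum":1},"dz":{"type":"number","minimum":-1,"maximum":1},"ax":{"type":"number","minimum":-1,"maximum":1},"ay":{"type":"number","minimum":-1,"maximum":1},"az":{"type":"number","minimum":-1,"maximum":1}}}},"grip_force":{"type":"number"}},"required":["motion"]}

```bash
mkdir -p pics; ls; python3 - <<'E'
from workcell import ctrl
import cv2,numpy as np
for n in("scene","top"):
    cv2.imwrite(f"pics/{n}0.png",ctrl.snapshot(n)); c=ctrl.camera_params(n); print(n,c)
s=ctrl.state();print(s)
E
```

```text
pics
scene {'fov_y': 44.64518098701686, 'cx': 320.06620239854203, 'cy': 191.7269750344753, 'R': array([[-0.77089465, -0.63693085,  0.00636601],
       [-0.39373019,  0.46863847, -0.7907936 ],
       [ 0.50069749, -0.61212505, -0.61204979]]), 't': array([ 333.81762215,  353.57338431, 1013.56660724])}
top {'fov_y': 49.39619115659262, 'cx': 318.70162868711117, 'cy': 195.32594724974905, 'R': array([[ 0.01048174, -0.99993412,  0.00467789],
       [-0.98438193, -0.01114064, -0.17569319],
       [ 0.17573373, -0.00276326, -0.98443386]]), 't': array([-149.0455505 ,  563.55237688, 1071.23697472])}
{'time': 0.1, 'qpos': array([68.00963573, 26.83093892, -0.66337584, 91.87751537,  0.34407233,
       61.38683012, -3.2268344 ]), 'joint_velocities': array([ 0.00179568, -0.17890148, -0.06164765, -0.13417005,  0.03544942,
       -0.03570621, -0.06010178]), 'tau': array([ 5.12799434e-04, -5.33523524e+01,  2.12114747e-02, -2.51971221e+01,
        1.14752026e-02,  4.30306260e-03, -3.29107911e-05]), 'tcp_pos': array([ 216.98785039, -612.1112624 ,  201.32027299]), 'eef_rot': array([[ 3.34147824e-01, -9.42520443e-01, -6.67814640e-04],
       [-9.42519281e-01, -3.34148465e-01,  1.48590521e-03],
       [-1.62364527e-03,  1.32916183e-04, -9.99998673e-01]]), 'contact_force': array([ 0.0795127 , -0.17083684, -0.55764313]), 'wrist_torque': array([-0.01906021,  0.01121541, -0.01014385]), 'finger_gap': 85.7187814053997}
```

View pics/top0.png

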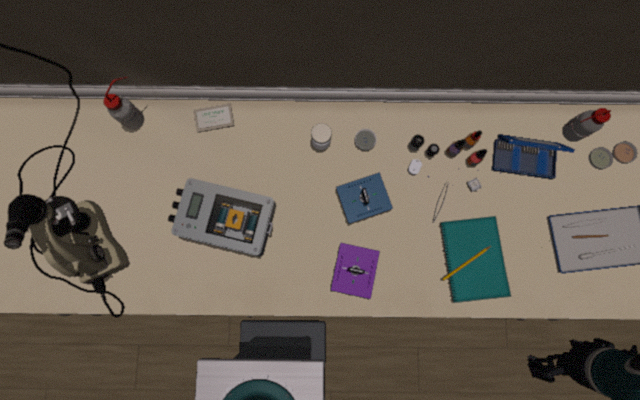

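View pics/scene0.png

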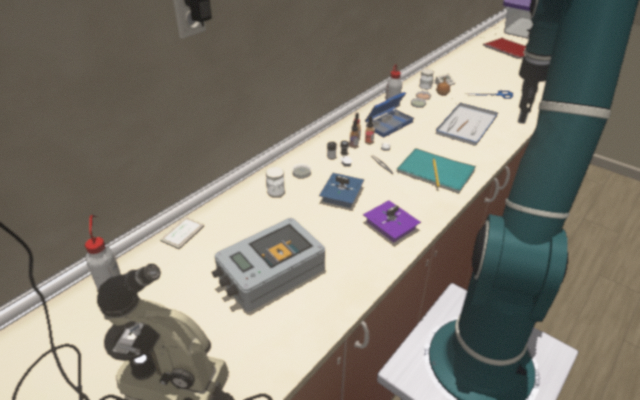

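The top view shows the logger with its well near (236,218), the blue cover at (364,198) with its wing at about (365,195), the purple decoy at (355,270), the jar at (320,137) and the dish at (365,140). The loupe is probably one of the small items near (415,167). I'll enlarge the cover and the logger.

```bash
python3 - <<'E'
import cv2,numpy as np
im=cv2.imread("pics/top0.png")
a=cv2.resize(im[165:265,165:285],None,fx=6,fy=6,interpolation=cv2.INTER_CUBIC)[:, :720]
b=cv2.resize(im[165:230,330:400],None,fx=8,fy=8,interpolation=cv2.INTER_CUBIC)
cv2.imwrite("pics/c1.png",a);cv2.imwrite("pics/c2.png",b)
E
```

```text
(no output)
```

View pics/c1.png

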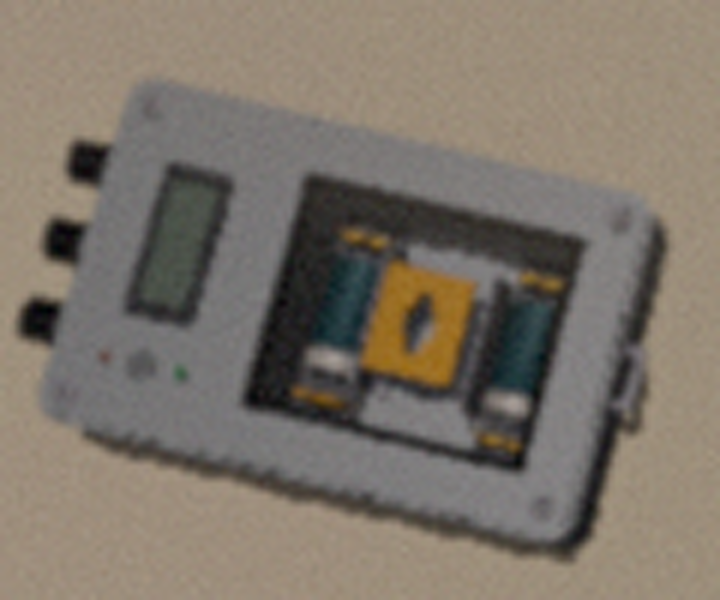

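View pics/c2.png

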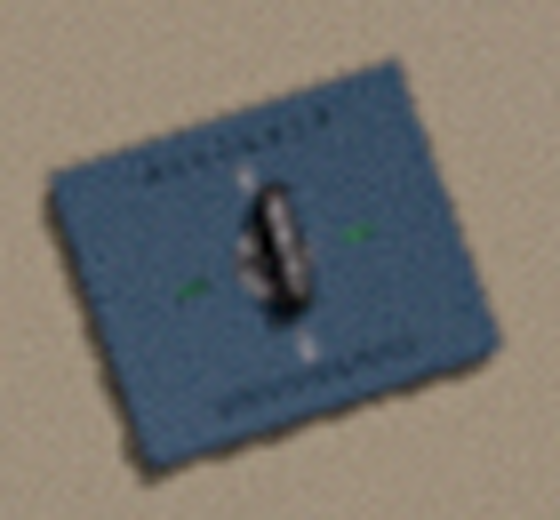

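```bash
cat > h.py <<'E'
import numpy as np,cv2
from workcell import ctrl
def ray(c,uv,wrist=False):
    f=200/np.tan(np.radians(c["fov_y"]/2)); d=(np.array(uv,float)-[c["cx"],c["cy"]])/f
    if wrist:
        r=np.linalg.norm(d); v=np.array([*(d/r*np.sin(r)),np.cos(r)]) if r>0 else np.array([0,0,1.])
    else: v=np.array([*d,1.])
    return -c["R"].T@c["t"], c["R"].T@v
def world(c,uv,z,wrist=False):
    o,v=ray(c,uv,wrist); return o+v*(z-o[2])/v[2]
def quad(P):
    P=np.array(P)[:,:2]; c=P.mean(0)
    e=[P[(i+1)%4]-P[i] for i in range(4)]
    return c.round(1),[(round(np.linalg.norm(x),1),round(np.degrees(np.arctan2(x[1],x[0])),1)) for x in e]
E
python3 - <<'E'
from h import *
c=ctrl.camera_params("top")
A=lambda p:((p[0]+.5)/6+165-.5,(p[1]+.5)/6+165-.5)
B=lambda p:((p[0]+.5)/8+330-.5,(p[1]+.5)/8+165-.5)
print("opening",quad([world(c,A(p),78) for p in [(310,178),(583,240),(520,467),(248,407)]]))
print("slot",world(c,A((420,325)),55))
print("cover",quad([world(c,B(p),29) for p in [(53,175),(398,62),(497,347),(150,470)]]))
w=[world(c,B(p),29) for p in [(247,178),(307,347)]];d=w[0]-w[1];print("white",(w[0]+w[1])/2,np.degrees(np.arctan2(d[1],d[0])))
w=[world(c,B(p),63) for p in [(272,188),(297,305)]];d=w[0]-w[1];print("wing",(w[0]+w[1])/2,d,np.degrees(np.arctan2(d[1],d[0])))
E
```

```text
opening (array([499.8,  67.8]), [(np.float64(117.8), np.float64(-102.2)), (np.float64(97.3), np.float64(166.5)), (np.float64(115.4), np.float64(78.3)), (np.float64(98.3), np.float64(-12.1))])
slot [501.41695714  70.21902254  55.        ]
cover (array([ 564.9, -261.8]), [(np.float64(121.0), np.float64(-70.9)), (np.float64(100.2), np.float64(-161.9)), (np.float64(121.0), np.float64(110.1)), (np.float64(102.4), np.float64(18.1))])
white [ 564.93969615 -262.48517023   29.        ] 18.950298753274915
wing [ 564.13536386 -261.2397681    63.        ] [37.80348443  7.65972007  0.        ] 11.454168816428345
```

Call:
carry_out(
  motion=[
    {"fingers": 1, "dx": -0.445, "dy": -0.925},
    {"dx": -0.445, "dy": -0.925},
    {"dx": -0.445, "dy": -0.925},
    {"dx": -0.445, "dy": -0.925},
    {"dx": -0.445, "dy": -0.925},
    {"dx": -0.445, "dy": -0.925},
    {"dx": -0.445, "dy": -0.925},
    {"dx": -0.445, "dy": -0.925},
    {"dx": -0.445, "dy": -0.925},
    {"dx": -0.445, "dy": -0.925},
    {"dx": -0.445, "dy": -0.925},
    {"dx": -0.445, "dy": -0.925},
    {"dx": -0.445, "dy": -0.925},
    {"dx": -0.445, "dy": -0.925},
    {"dx": -0.445, "dy": -0.925},
    {"dx": -0.445, "dy": -0.925},
  ],
)

```text
schema error: expected keys fingers, dx, dy, dz, ax, ay, az
```

Call:
carry_out(
  motion=[
    {"az": -1},
    {"az": -1},
    {"az": -1},
    {"az": -1},
    {"az": -1},
    {"az": -1},
    {"az": -1},
    {"az": -1},
    {"az": -1},
    {"az": -1},
    {"az": -1},
    {"az": -1},
    {"az": -1},
    {"az": -1},
    {"az": -1},
  ],
)

```text
schema error: expected keys fingers, dx, dy, dz, ax, ay, az
```

Call:
carry_out(
  motion=[
    {"az": -1},
    {"az": -1},
    {"az": -1},
    {"az": -1},
    {"az": -1},
    {"az": -1},
    {"az": -1},
    {"az": -1},
    {"az": -1},
    {"az": -1},
    {"az": -1},
    {"az": -1},
    {"az": -1},
    {"az": -1},
    {"az": -1},
  ],
)

```text
schema error: expected keys fingers, dx, dy, dz, ax, ay, az
```

```bash
cat >> h.py <<'E'
def st():
    s=ctrl.state(); R=s["eef_rot"]
    print("t",round(s["time"],2),"tcp",s["tcp_pos"].round(1),"yawx",round(np.degrees(np.arctan2(R[1,0],R[0,0])),1),"z",R[:,2].round(3),"F",s["contact_force"].round(1),"M",s["wrist_torque"].round(2),"gap",round(s["finger_gap"],1),"q",s["qpos"].round(0))
    return s
E
python3 - <<'E'
from h import *
st(); c=ctrl.camera_params("wrist"); cv2.imwrite("pics/w1.png",ctrl.snapshot("wrist")); print(c); np.save("w1.npy",c,allow_pickle=True)
E
```

```text
t 0.1 tcp [ 217.  -612.1  201.3] yawx -70.5 z [-0.001  0.001 -1.   ] F [ 0.1 -0.2 -0.6] M [-0.02  0.01 -0.01] gap 85.7 q [68. 27. -1. 92.  0. 61. -3.]
{'fov_y': 65.70646984690485, 'cx': 318.13620813041973, 'cy': 200.0982330154622, 'R': array([[ 0.33472725, -0.94231326, -0.00183994],
       [-0.90186718, -0.32092475,  0.28921082],
       [-0.27311768, -0.09514736, -0.95726366]]), 't': array([-649.60933114,  -37.98282264,  379.4535161 ])}
```

View pics/w1.png

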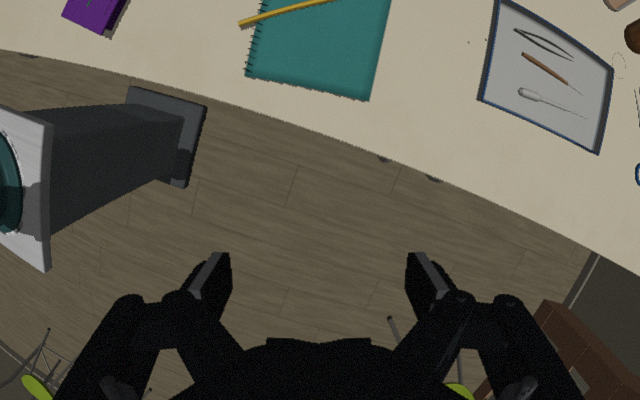

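The first three move calls were refused because every row needs all of its keys. The wrist picture shows the fingers at the bottom, at (215,275) and (425,275), and the bench beyond them. I'll resend the rows in full.

Call:
carry_out(
  motion=[
    {"fingers": 1, "dx": -0.445, "dy": -0.925, "dz": 0, "ax": 0, "ay": 0, "az": 0},
    {"fingers": 1, "dx": -0.445, "dy": -0.925, "dz": 0, "ax": 0, "ay": 0, "az": 0},
    {"fingers": 1, "dx": -0.445, "dy": -0.925, "dz": 0, "ax": 0, "ay": 0, "az": 0},
    {"fingers": 1, "dx": -0.445, "dy": -0.925, "dz": 0, "ax": 0, "ay": 0, "az": 0},
    {"fingers": 1, "dx": -0.445, "dy": -0.925, "dz": 0, "ax": 0, "ay": 0, "az": 0},
    {"fingers": 1, "dx": -0.445, "dy": -0.925, "dz": 0, "ax": 0, "ay": 0, "az": 0},
    {"fingers": 1, "dx": -0.445, "dy": -0.925, "dz": 0, "ax": 0, "ay": 0, "az": 0},
    {"fingers": 1, "dx": -0.445, "dy": -0.925, "dz": 0, "ax": 0, "ay": 0, "az": 0},
    {"fingers": 1, "dx": -0.445, "dy": -0.925, "dz": 0, "ax": 0, "ay": 0, "az": 0},
    {"fingers": 1, "dx": -0.445, "dy": -0.925, "dz": 0, "ax": 0, "ay": 0, "az": 0},
    {"fingers": 1, "dx": -0.445, "dy": -0.925, "dz": 0, "ax": 0, "ay": 0, "az": 0},
    {"fingers": 1, "dx": -0.445, "dy": -0.925, "dz": 0, "ax": 0, "ay": 0, "az": 0},
    {"fingers": 1, "dx": -0.445, "dy": -0.925, "dz": 0, "ax": 0, "ay": 0, "az": 0},
    {"fingers": 1, "dx": -0.445, "dy": -0.925, "dz": 0, "ax": 0, "ay": 0, "az": 0},
    {"fingers": 1, "dx": -0.445, "dy": -0.925, "dz": 0, "ax": 0, "ay": 0, "az": 0},
    {"fingers": 1, "dx": -0.445, "dy": -0.925, "dz": 0, "ax": 0, "ay": 0, "az": 0},
  ],
)

```text
time: 1.75
tcp_pos: [570.9, -253.5, 195.3]
eef_rot: [[0.322, -0.947, -0.01], [-0.947, -0.322, 0.005], [-0.008, 0.008, -1.0]]
contact_force: [0.9, -0.2, 0.2]
finger_gap: 86.0
```

Call:
carry_out(
  motion=[
    {"fingers": 1, "dx": 0, "dy": 0, "dz": 0, "ax": 0, "ay": 0, "az": -1},
    {"fingers": 1, "dx": 0, "dy": 0, "dz": 0, "ax": 0, "ay": 0, "az": -1},
    {"fingers": 1, "dx": 0, "dy": 0, "dz": 0, "ax": 0, "ay": 0, "az": -1},
    {"fingers": 1, "dx": 0, "dy": 0, "dz": 0, "ax": 0, "ay": 0, "az": -1},
    {"fingers": 1, "dx": 0, "dy": 0, "dz": 0, "ax": 0, "ay": 0, "az": -1},
    {"fingers": 1, "dx": 0, "dy": 0, "dz": 0, "ax": 0, "ay": 0, "az": -1},
    {"fingers": 1, "dx": 0, "dy": 0, "dz": 0, "ax": 0, "ay": 0, "az": -1},
    {"fingers": 1, "dx": 0, "dy": 0, "dz": 0, "ax": 0, "ay": 0, "az": -1},
    {"fingers": 1, "dx": 0, "dy": 0, "dz": 0, "ax": 0, "ay": 0, "az": -1},
    {"fingers": 1, "dx": 0, "dy": 0, "dz": 0, "ax": 0, "ay": 0, "az": -1},
    {"fingers": 1, "dx": 0, "dy": 0, "dz": 0, "ax": 0, "ay": 0, "az": -1},
    {"fingers": 1, "dx": 0, "dy": 0, "dz": 0, "ax": 0, "ay": 0, "az": -1},
    {"fingers": 1, "dx": 0, "dy": 0, "dz": 0, "ax": 0, "ay": 0, "az": -1},
    {"fingers": 1, "dx": 0, "dy": 0, "dz": 0, "ax": 0, "ay": 0, "az": -1},
    {"fingers": 1, "dx": 0, "dy": 0, "dz": 0, "ax": 0, "ay": 0, "az": -1},
  ],
)

```text
time: 3.25
tcp_pos: [571.7, -244.8, 189.1]
eef_rot: [[0.946, 0.324, -0.018], [0.324, -0.946, 0.012], [-0.014, -0.017, -1.0]]
contact_force: [-0.1, 0.2, -0.6]
finger_gap: 85.1
```

```bash
python3 - <<'E'
from h import *
st()
E
```

```text
t 3.25 tcp [ 571.7 -244.8  189.1] yawx 18.9 z [-0.018  0.012 -1.   ] F [-0.1  0.2 -0.6] M [ 0.05 -0.01  0.01] gap 85.1 q [ 41.  29. -29.  94.  15.  62.  27.]
```

Call:
carry_out(
  motion=[
    {"fingers": 1, "dx": 0, "dy": 0, "dz": -0.02, "ax": 0, "ay": 0, "az": -1},
    {"fingers": 1, "dx": 0, "dy": 0, "dz": -0.02, "ax": 0, "ay": 0, "az": -1},
    {"fingers": 1, "dx": 0, "dy": 0, "dz": -0.02, "ax": 0, "ay": 0, "az": -1},
    {"fingers": 1, "dx": 0, "dy": 0, "dz": -0.02, "ax": 0, "ay": 0, "az": -1},
    {"fingers": 1, "dx": 0, "dy": 0, "dz": -0.02, "ax": 0, "ay": 0, "az": -1},
    {"fingers": 1, "dx": 0, "dy": 0, "dz": -0.02, "ax": 0, "ay": 0, "az": -1},
    {"fingers": 1, "dx": 0, "dy": 0, "dz": -0.02, "ax": 0, "ay": 0, "az": -1},
    {"fingers": 1, "dx": 0, "dy": 0, "dz": -0.02, "ax": 0, "ay": 0, "az": -1},
    {"fingers": 1, "dx": 0, "dy": 0, "dz": -0.02, "ax": 0, "ay": 0, "az": -1},
    {"fingers": 1, "dx": 0, "dy": 0, "dz": -0.02, "ax": 0, "ay": 0, "az": -1},
    {"fingers": 1, "dx": 0, "dy": 0, "dz": -0.02, "ax": 0, "ay": 0, "az": -1},
    {"fingers": 1, "dx": 0, "dy": 0, "dz": -0.02, "ax": 0, "ay": 0, "az": -1},
    {"fingers": 1, "dx": 0, "dy": 0, "dz": -0.02, "ax": 0, "ay": 0, "az": -1},
  ],
)

```text
time: 4.55
tcp_pos: [567.9, -245.8, 192.1]
eef_rot: [[-0.112, 0.993, -0.028], [0.993, 0.113, 0.015], [0.018, -0.026, -1.0]]
contact_force: [0.4, -0.5, -0.3]
finger_gap: 85.3
```

```bash
python3 - <<'E'
from h import *
st(); c=ctrl.camera_params("wrist"); im=ctrl.snapshot("wrist"); np.save("w2.npy",c,allow_pickle=True)
st(); o,_=ray(c,(0,0)); print("cam",o)
cv2.imwrite("pics/w2.png",im)
E
```

```text
t 4.55 tcp [ 567.9 -245.8  192.1] yawx 96.5 z [-0.028  0.015 -1.   ] F [ 0.4 -0.5 -0.3] M [ 0.03 -0.   -0.  ] gap 85.3 q [ 53.  34. -46.  93.  25.  66.  97.]
t 4.6 tcp [ 567.9 -245.9  192. ] yawx 96.7 z [-0.028  0.015 -1.   ] F [ 0.1 -0.5 -0. ] M [-0.   -0.   -0.02] gap 85.7 q [ 53.  34. -46.  93.  25.  66.  97.]
cam [ 499.42275682 -257.18828511  365.62222123]
```

View pics/w2.png

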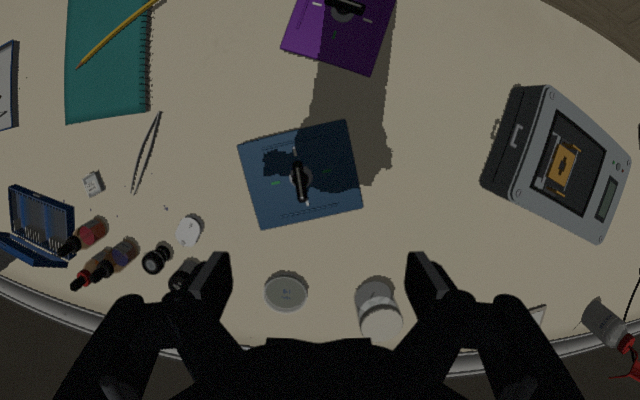

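The cover is at (300,175), with its wing running from (297,160) to (304,202). The jar is at (380,305), the dish at (286,292) and the loupe at (190,232). I'll take a close crop of the cover.

```bash
python3 - <<'E'
import cv2
im=cv2.imread("pics/w2.png"); c=cv2.resize(im[115:235,232:368],None,fx=5,fy=5,interpolation=cv2.INTER_CUBIC)
c=cv2.convertScaleAbs(c,alpha=1.8,beta=10); cv2.imwrite("pics/c3.png",c)
E
```

```text
(no output)
```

View pics/c3.png

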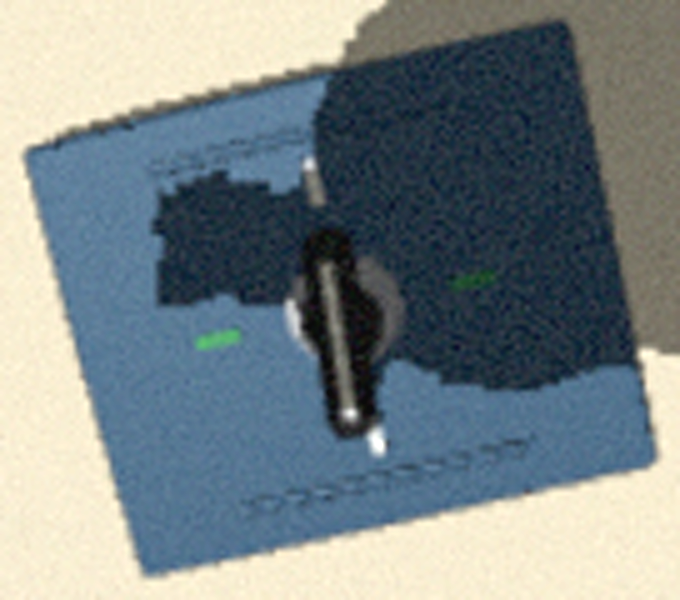

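```bash
python3 - <<'E'
from h import *
c=np.load("w2.npy",allow_pickle=True).item()
B=lambda p:((p[0]+.5)/5+232-.5,(p[1]+.5)/5+115-.5)
W=lambda p,z:world(c,B(p),z,True)
print(quad([W(p,29) for p in [(28,150),(568,22),(655,462),(148,575)]]))
def seg(n,a,b,z):
    w=[W(a,z),W(b,z)];d=w[1]-w[0];print(n,((w[0]+w[1])/2).round(1),round(np.linalg.norm(d),1),round(np.degrees(np.arctan2(d[1],d[0])),1))
seg("white",(313,180),(377,440),29);seg("green",(475,281),(218,340),29);seg("wing",(327,262),(350,418),63);seg("wing2",(328,230),(350,435),63)
E
```

```text
(array([ 565.6, -262.7]), [(np.float64(121.6), np.float64(109.1)), (np.float64(101.4), np.float64(18.9)), (np.float64(120.7), np.float64(-70.6)), (np.float64(102.1), np.float64(-160.6))])
white [ 566.7 -262.9   29. ] 60.5 19.4
green [ 566.3 -262.9   29. ] 58.7 -70.7
wing [ 565.9 -263.1   63. ] 32.2 13.9
wing2 [ 564.4 -263.1   63. ] 42.1 11.7
```

Call:
carry_out(
  motion=[
    {"fingers": 1, "dx": -0.28, "dy": -0.07, "dz": 0.3, "ax": -0.13, "ay": -0.09, "az": -0.6},
    {"fingers": 1, "dx": -0.28, "dy": -0.07, "dz": 0.6, "ax": -0.13, "ay": -0.09, "az": -0.55},
    {"fingers": 1, "dx": 0, "dy": 0, "dz": 0.9, "ax": 0, "ay": 0, "az": 0},
    {"fingers": 1, "dx": 0, "dy": 0, "dz": 0.9, "ax": 0, "ay": 0, "az": 0},
    {"fingers": 1, "dx": 0, "dy": 0, "dz": 0.6, "ax": 0, "ay": 0, "az": 0},
    {"fingers": 1, "dx": 0, "dy": 0, "dz": 0, "ax": 0, "ay": 0, "az": 0},
  ],
)

```text
time: 5.2
tcp_pos: [565.4, -264.6, 88.9]
eef_rot: [[-0.222, 0.975, 0.002], [0.975, 0.222, 0.001], [0.0, 0.002, -1.0]]
contact_force: [-0.2, -0.9, -0.0]
finger_gap: 85.6
```

```bash
cat >> h.py <<'E'
def need(x,y,z,yaw):
    s=st(); R=s["eef_rot"]; d=R.T@(np.array([x,y,z])-s["tcp_pos"])/30
    from scipy.spatial.transform import Rotation as Ro
    a=np.radians(yaw); T=np.array([[np.cos(a),np.sin(a),0],[np.sin(a),-np.cos(a),0],[0,0,-1]])
    print("need d",d.round(2),"a",(Ro.from_matrix(R.T@T).as_rotvec()/.1).round(2))
E
python3 -c "
from h import *
need(565.8,-263,36,103.3)"
```

```text
t 5.2 tcp [ 565.4 -264.6   88.9] yawx 102.8 z [ 0.002  0.001 -1.   ] F [-0.2 -0.9 -0. ] M [-0.   -0.01  0.02] gap 85.6 q [ 53.  40. -43.  98.  32.  55. 100.]
need d [0.05 0.02 1.76] a [ 0.02 -0.   -0.09]
```

Call:
carry_out(
  grip_force=45,
  motion=[
    {"fingers": 1, "dx": 0.05, "dy": 0.02, "dz": 0.7, "ax": 0, "ay": 0, "az": -0.09},
    {"fingers": 1, "dx": 0, "dy": 0, "dz": 0.65, "ax": 0, "ay": 0, "az": 0},
    {"fingers": 1, "dx": 0, "dy": 0, "dz": 0.35, "ax": 0, "ay": 0, "az": 0},
    {"fingers": 1, "dx": 0, "dy": 0, "dz": 0, "ax": 0, "ay": 0, "az": 0},
    {"fingers": 0, "dx": 0, "dy": 0, "dz": -0.01, "ax": 0, "ay": 0, "az": 0},
    {"fingers": 0, "dx": 0, "dy": 0, "dz": -0.01, "ax": 0, "ay": 0, "az": 0},
    {"fingers": 0, "dx": 0, "dy": 0, "dz": -0.01, "ax": 0, "ay": 0, "az": 0},
    {"fingers": 0, "dx": 0, "dy": 0, "dz": 0, "ax": 0, "ay": 0, "az": 0},
    {"fingers": 0, "dx": 0, "dy": 0, "dz": 0, "ax": 0, "ay": 0, "az": 0},
    {"fingers": 0, "dx": 0, "dy": 0, "dz": 0, "ax": 0, "ay": 0, "az": 0},
  ],
)

```text
time: 6.2
tcp_pos: [570.3, -264.8, 44.9]
eef_rot: [[-0.224, 0.974, 0.011], [0.974, 0.224, -0.004], [-0.006, 0.01, -1.0]]
contact_force: [0.0, 1.1, -1.6]
finger_gap: 0.0
```

```bash
python3 -c "
from h import *
need(565.8,-263,120,103.3)"
```

```text
t 6.2 tcp [ 570.3 -264.8   44.9] yawx 103.0 z [ 0.011 -0.004 -1.   ] F [ 0.   1.1 -1.6] M [ 0.02 -0.05 -0.04] gap 0.0 q [ 51.  43. -41.  99.  35.  50.  97.]
need d [ 0.08 -0.11 -2.5 ] a [ 0.1   0.06 -0.06]
```

The gap reads 0, so the grasp missed. I'll look again.

```bash
python3 - <<'E'
from h import *
c=ctrl.camera_params("wrist"); im=ctrl.snapshot("wrist"); np.save("w3.npy",c,allow_pickle=True)
cv2.imwrite("pics/w3.png",im)
t=ctrl.snapshot("scene");cv2.imwrite("pics/s3.png",t)
a=cv2.resize(im[100:400,120:520],None,fx=1.5,fy=1.5);b=cv2.resize(t[150:250,280:430],None,fx=4,fy=4)
o=np.zeros((600,800,3),np.uint8);o[:400,:533]=cv2.resize(a,(533,400));o[400:600,:300]=cv2.resize(b,(300,200))
cv2.imwrite("pics/m3.png",o)
E
```

```text
(no output)
```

View pics/m3.png

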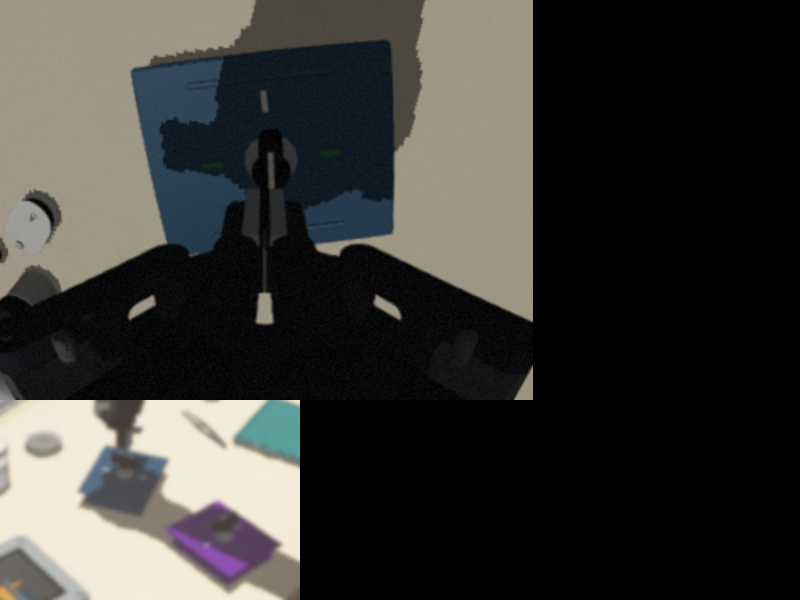

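```bash
python3 - <<'E'
from h import *
c=np.load("w3.npy",allow_pickle=True).item(); s=st(); t=s["tcp_pos"];R=s["eef_rot"]
def proj(X):
    v=c["R"]@X+c["t"]; r=np.linalg.norm(v[:2]); th=np.arctan2(r,v[2]); f=200/np.tan(np.radians(c["fov_y"]/2))
    p=np.array([c["cx"],c["cy"]])+v[:2]/r*th*f; return p.round(1),((p-[120,100])*1.3325).round(0)
print("tcp",proj(t)); print("grasp",proj(t-19*R[:,2])); print("back63",proj(t-R[:,2]*(63-t[2])))
for y in(-11,11): print(y,proj(t+y*R[:,1]))
for z in (45,63): print(z,[ (world(c,(p[0]/1.3325+120,p[1]/1.3325+100),z,True)).round(1) for p in [(268,130),(271,150),(273,188)]])
for z in (29,): print(z,[ (world(c,(p[0]/1.3325+120,p[1]/1.3325+100),z,True)).round(1) for p in [(133,72),(390,42),(392,233),(263,100),(211,166),(330,154)]])
E
```

```text
t 6.3 tcp [ 570.2 -264.8   44.7] yawx 103.0 z [ 0.011 -0.004 -1.   ] F [ 0.3 -0.5 -0.4] M [-0.    0.04  0.03] gap 0.0 q [ 51.  43. -41.  99.  35.  50.  97.]
tcp (array([319. , 234.4]), array([265., 179.]))
grasp (array([319.1, 248.1]), array([265., 197.]))
back63 (array([319.1, 247.5]), array([265., 197.]))
-11 (array([319. , 217.3]), array([265., 156.]))
11 (array([318.9, 250.7]), array([265., 201.]))
45 [array([ 547.3, -268.8,   45. ]), array([ 555.9, -265.4,   45. ]), array([ 573.6, -260.3,   45. ])]
63 [array([ 541.9, -270.1,   63. ]), array([ 549.7, -267.1,   63. ]), array([ 565.5, -262.5,   63. ])]
29 [array([ 538.5, -336.3,   29. ]), array([ 497.5, -222.2,   29. ]), array([ 593.6, -188.7,   29. ]), array([ 538.4, -273.2,   29. ]), array([ 576.3, -290.7,   29. ]), array([ 557. , -235.5,   29. ])]
```

```bash
python3 - <<'E'
import cv2,numpy as np
w=cv2.imread("pics/w3.png");s=cv2.imread("pics/s3.png")
a=cv2.resize(w[175:305,270:370],None,fx=4.6,fy=4.6,interpolation=cv2.INTER_CUBIC)
b=cv2.resize(s[145:220,310:375],None,fx=5,fy=5,interpolation=cv2.INTER_CUBIC)
o=np.zeros((600,800,3),np.uint8);o[:a.shape[0],:a.shape[1]]=a;o[:b.shape[0],465:465+b.shape[1]]=b
o=(255*(o/255.)**.5).astype(np.uint8)
cv2.imwrite("pics/m4.png",o)
E
```

```text
(no output)
```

View pics/m4.png

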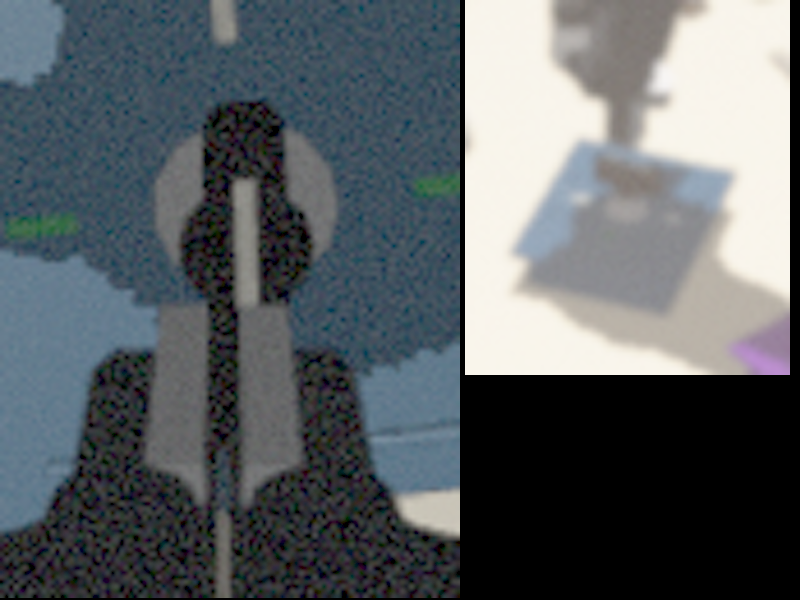

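```bash
python3 - <<'E'
from h import *
cs=ctrl.camera_params("scene"); cw=np.load("w3.npy",allow_pickle=True).item()
o1,v1=ray(cs,(342.6,173)); o2,v2=ray(cw,(318.3,241.3),True)
v1/=np.linalg.norm(v1);v2/=np.linalg.norm(v2)
A=np.stack([v1,-v2],1);k=np.linalg.lstsq(A,o2-o1,rcond=None)[0];print(o1+k[0]*v1,o2+k[1]*v2)
f=200/np.tan(np.radians(cs["fov_y"]/2))
for X in ([570.2,-264.8,44.7],[559.5,-267.2,44.7],[570.2,-264.8,63],[565.8,-263,63],[545.5,-268,63],[586,-258,63]):
    v=cs["R"]@np.array(X)+cs["t"];p=v[:2]/v[2]*f+[cs["cx"],cs["cy"]];print(X,p.round(1),((p-[310,145])*5+[465,0]).round(0))
s=ctrl.state();print(s["eef_rot"],"cam in tool",s["eef_rot"].T@(o2-s["tcp_pos"]))
E
```

```text
[ 567.90325016 -265.16791127   75.94550881] [ 561.88057302 -266.96858381   73.01409193]
[570.2, -264.8, 44.7] [341.5 181.4] [623. 182.]
[559.5, -267.2, 44.7] [344.9 182.4] [640. 187.]
[570.2, -264.8, 63] [341.7 176.4] [624. 157.]
[565.8, -263, 63] [342.6 177.2] [628. 161.]
[545.5, -268, 63] [349.2 179.1] [661. 170.]
[586, -258, 63] [336.  175.4] [595. 152.]
[[-0.22443222  0.974432    0.01060453]
 [ 0.97447158  0.22448113 -0.00365663]
 [-0.00594366  0.00951315 -0.99993708]] cam in tool [  -0.56711879  -73.80311903 -171.86798987]
```

The wrist and scene rays agree that the fingertips are really about 25–30 mm above the reported TCP. They closed over the wing's top, and the cover hasn't moved. I'll open, go lower in careful steps and judge by the gap and the force.

Call:
carry_out(
  motion=[
    {"fingers": 1, "dx": 0, "dy": 0, "dz": -0.3, "ax": 0.1, "ay": 0.06, "az": -0.06},
    {"fingers": 1, "dx": 0.08, "dy": -0.11, "dz": 0, "ax": 0, "ay": 0, "az": 0},
    {"fingers": 1, "dx": 0, "dy": 0, "dz": 0, "ax": 0, "ay": 0, "az": 0},
    {"fingers": 1, "dx": 0, "dy": 0, "dz": 0, "ax": 0, "ay": 0, "az": 0},
    {"fingers": 1, "dx": 0, "dy": 0, "dz": 0, "ax": 0, "ay": 0, "az": 0},
    {"fingers": 1, "dx": 0, "dy": 0, "dz": 0, "ax": 0, "ay": 0, "az": 0},
    {"fingers": 1, "dx": 0, "dy": 0, "dz": 0, "ax": 0, "ay": 0, "az": 0},
  ],
)

```text
time: 7.0
tcp_pos: [564.7, -262.7, 52.3]
eef_rot: [[-0.23, 0.973, -0.003], [0.973, 0.23, 0.001], [0.001, -0.002, -1.0]]
contact_force: [0.8, -0.0, 0.2]
finger_gap: 85.2
```

```bash
python3 -c "
from h import *
need(566,-263,18,103.5)"
```

```text
t 7.0 tcp [ 564.7 -262.7   52.3] yawx 103.3 z [-0.003  0.001 -1.   ] F [ 0.8 -0.   0.2] M [0.01 0.01 0.02] gap 85.2 q [ 51.  42. -41.  99.  35.  52.  98.]
need d [-0.02  0.04  1.14] a [-0.02 -0.01 -0.03]
```

Call:
carry_out(
  motion=[
    {"fingers": 1, "dx": 0, "dy": 0.04, "dz": 0.4, "ax": 0, "ay": 0, "az": 0},
    {"fingers": 1, "dx": 0, "dy": 0, "dz": 0.4, "ax": 0, "ay": 0, "az": 0},
    {"fingers": 1, "dx": 0, "dy": 0, "dz": 0.2, "ax": 0, "ay": 0, "az": 0},
    {"fingers": 1, "dx": 0, "dy": 0, "dz": 0, "ax": 0, "ay": 0, "az": 0},
  ],
)

```text
time: 7.4
tcp_pos: [565.2, -262.2, 18.7]
eef_rot: [[-0.23, 0.973, -0.004], [0.973, 0.23, 0.001], [0.002, -0.004, -1.0]]
contact_force: [0.4, -0.0, 0.7]
finger_gap: 85.5
```

```bash
python3 - <<'E'
from h import *
need(566,-263,12,103.5)
im=ctrl.snapshot("wrist"); a=cv2.resize(im[130:330,170:470],None,fx=2.6,fy=2.6,interpolation=cv2.INTER_CUBIC)
cv2.imwrite("pics/w5.png",(255*(a/255.)**.6).astype(np.uint8))
E
```

```text
t 7.4 tcp [ 565.2 -262.2   18.7] yawx 103.3 z [-0.004  0.001 -1.   ] F [ 0.4 -0.   0.7] M [-0.01  0.04 -0.01] gap 85.5 q [ 50.  45. -40. 100.  37.  49.  97.]
need d [-0.03  0.02  0.22] a [-0.04 -0.02 -0.03]
```

View pics/w5.png

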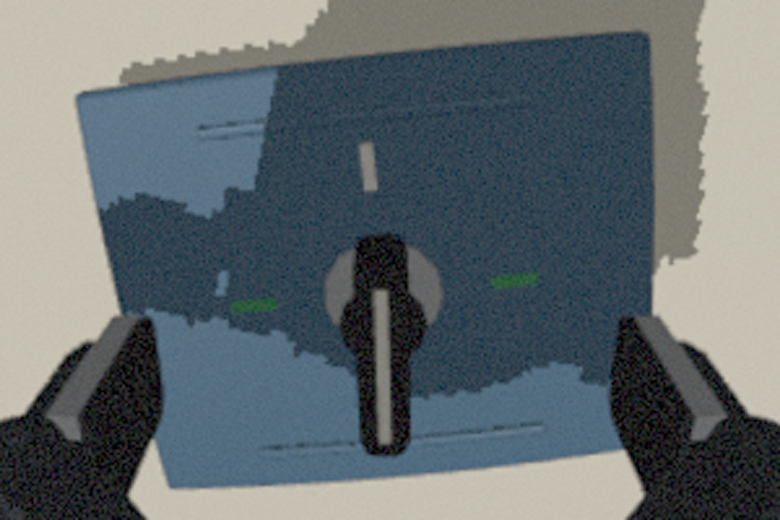

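The wing lies centred between the open pads, and nothing is touching. Even on the smallest possible offset, closing at a reported z of about 13 clears the flange.

Call:
carry_out(
  grip_force=45,
  motion=[
    {"fingers": 1, "dx": -0.02, "dy": 0.02, "dz": 0.18, "ax": -0.04, "ay": -0.02, "az": -0.03},
    {"fingers": 0, "dx": 0, "dy": 0, "dz": 0, "ax": 0, "ay": 0, "az": 0},
    {"fingers": 0, "dx": 0, "dy": 0, "dz": 0, "ax": 0, "ay": 0, "az": 0},
    {"fingers": 0, "dx": 0, "dy": 0, "dz": 0, "ax": 0, "ay": 0, "az": 0},
    {"fingers": 0, "dx": 0, "dy": 0, "dz": 0, "ax": 0, "ay": 0, "az": 0},
    {"fingers": 0, "dx": 0, "dy": 0, "dz": 0, "ax": 0, "ay": 0, "az": 0},
    {"fingers": 0, "dx": 0, "dy": 0, "dz": 0, "ax": 0, "ay": 0, "az": 0},
  ],
)

```text
time: 8.15
tcp_pos: [567.0, -263.0, 14.3]
eef_rot: [[-0.233, 0.972, 0.003], [0.972, 0.233, -0.001], [-0.001, 0.003, -1.0]]
contact_force: [0.3, 0.4, -0.8]
finger_gap: 9.2
```

```bash
python3 -c "
from h import *
need(566,-263,12,103.5)"
```

```text
t 8.15 tcp [ 567.  -263.    14.3] yawx 103.5 z [ 0.003 -0.001 -1.   ] F [ 0.3  0.4 -0.8] M [0.07 0.02 0.03] gap 9.2 q [ 50.  45. -39. 100.  37.  48.  97.]
need d [ 0.01 -0.03  0.08] a [ 0.03  0.01 -0.  ]
```

Call:
carry_out(
  motion=[
    {"fingers": 0, "dx": 0, "dy": -0.02, "dz": -0.2, "ax": 0, "ay": 0, "az": 0},
    {"fingers": 0, "dx": 0, "dy": 0, "dz": -0.5, "ax": 0, "ay": 0, "az": 0},
    {"fingers": 0, "dx": 0, "dy": 0, "dz": -0.7, "ax": 0, "ay": 0, "az": 0},
    {"fingers": 0, "dx": 0, "dy": 0, "dz": -0.8, "ax": 0, "ay": 0, "az": 0},
    {"fingers": 0, "dx": 0, "dy": 0, "dz": -0.8, "ax": 0, "ay": 0, "az": 0},
    {"fingers": 0, "dx": 0, "dy": 0, "dz": -0.7, "ax": 0, "ay": 0, "az": 0},
    {"fingers": 0, "dx": 0, "dy": 0, "dz": -0.3, "ax": 0, "ay": 0, "az": 0},
    {"fingers": 0, "dx": 0, "dy": 0, "dz": 0, "ax": 0, "ay": 0, "az": 0},
  ],
)

```text
time: 8.95
tcp_pos: [565.0, -262.3, 143.1]
eef_rot: [[-0.234, 0.972, 0.002], [0.972, 0.234, -0.0], [-0.001, 0.002, -1.0]]
contact_force: [1.0, 0.3, -2.5]
finger_gap: 8.8
```

```bash
python3 -c "
from h import *
need(566,-70,130,77.8)"
```

```text
t 8.95 tcp [ 565.  -262.3  143.1] yawx 103.6 z [ 0.002 -0.    -1.   ] F [ 1.   0.3 -2.5] M [ 0.03 -0.    0.04] gap 8.8 q [ 54.  36. -46.  97.  29.  60. 102.]
need d [6.22 1.53 0.43] a [0.02 0.   4.5 ]
```

Call:
carry_out(
  motion=[
    {"fingers": 0, "dx": 0, "dy": 0, "dz": 0, "ax": 0, "ay": 0, "az": 0.5},
    {"fingers": 0, "dx": 0, "dy": 0, "dz": 0, "ax": 0, "ay": 0, "az": 1},
    {"fingers": 0, "dx": 0, "dy": 0, "dz": 0, "ax": 0, "ay": 0, "az": 1},
    {"fingers": 0, "dx": 0, "dy": 0, "dz": 0, "ax": 0, "ay": 0, "az": 1},
    {"fingers": 0, "dx": 0, "dy": 0, "dz": 0, "ax": 0, "ay": 0, "az": 1},
    {"fingers": 0, "dx": 0, "dy": 0, "dz": 0, "ax": 0, "ay": 0, "az": 0.8},
    {"fingers": 0, "dx": 0.3, "dy": -0.1, "dz": 0, "ax": 0, "ay": 0, "az": 0},
    {"fingers": 0, "dx": 0.7, "dy": -0.24, "dz": 0, "ax": 0, "ay": 0, "az": 0},
    {"fingers": 0, "dx": 0.9, "dy": -0.3, "dz": 0, "ax": 0, "ay": 0, "az": 0},
    {"fingers": 0, "dx": 0.9, "dy": -0.3, "dz": 0, "ax": 0, "ay": 0, "az": 0},
    {"fingers": 0, "dx": 0.9, "dy": -0.3, "dz": 0, "ax": 0, "ay": 0, "az": 0},
    {"fingers": 0, "dx": 0.9, "dy": -0.3, "dz": 0, "ax": 0, "ay": 0, "az": 0},
    {"fingers": 0, "dx": 0.8, "dy": -0.24, "dz": 0, "ax": 0, "ay": 0, "az": 0},
    {"fingers": 0, "dx": 0.5, "dy": -0.15, "dz": 0, "ax": 0, "ay": 0, "az": 0},
    {"fingers": 0, "dx": 0.2, "dy": 0, "dz": 0, "ax": 0, "ay": 0, "az": 0},
    {"fingers": 0, "dx": 0, "dy": 0, "dz": 0, "ax": 0, "ay": 0, "az": 0},
  ],
)

```text
time: 10.55
tcp_pos: [555.1, -56.7, 131.9]
eef_rot: [[0.291, 0.957, -0.018], [0.957, -0.291, 0.008], [0.003, -0.019, -1.0]]
contact_force: [0.4, -0.9, -1.5]
finger_gap: 9.0
```

```bash
python3 - <<'E'
from h import *
need(500,68,130,72.1)
c=ctrl.camera_params("wrist"); im=ctrl.snapshot("wrist"); np.save("w6.npy",c,allow_pickle=True); cv2.imwrite("pics/w6.png",im)
f=200/np.tan(np.radians(c["fov_y"]/2))
def proj(X):
    v=c["R"]@np.array(X)+c["t"]; r=np.linalg.norm(v[:2]); return np.array([c["cx"],c["cy"]])+v[:2]/r*np.arctan2(r,v[2])*f
p=proj([500,68,78]);print(p)
x0=int(min(max(p[0]-72,0),640-144));y0=int(min(max(p[1]-54,0),400-108));print("crop",x0,y0)
cv2.imwrite("pics/c6.png",cv2.convertScaleAbs(cv2.resize(im[y0:y0+108,x0:x0+144],None,fx=5.5,fy=5.5,interpolation=cv2.INTER_CUBIC),alpha=1.6))
E
```

```text
t 10.55 tcp [555.1 -56.7 131.9] yawx 73.1 z [-0.018  0.008 -1.   ] F [ 0.4 -0.9 -1.5] M [-0.   -0.02  0.02] gap 9.0 q [ 35.  30. -41. 105.  24.  54.  56.]
need d [ 3.44 -2.97  0.13] a [-0.19 -0.02  0.17]
[452.73216538  96.35458851]
crop 380 42
```

View pics/c6.png

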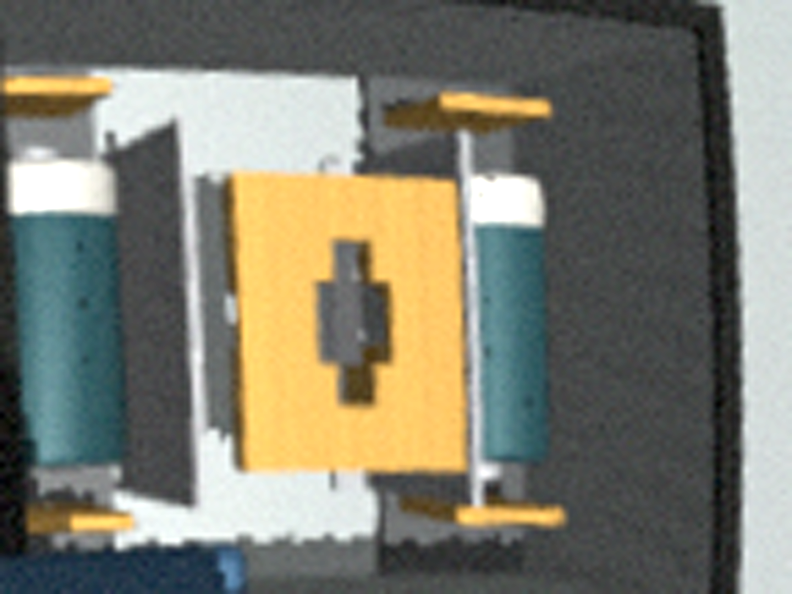

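```bash
python3 - <<'E'
from h import *
c=np.load("w6.npy",allow_pickle=True).item()
B=lambda p:((p[0]+.5)/5.5+380-.5,(p[1]+.5)/5.5+42-.5)
W=lambda p,z:world(c,B(p),z,True)
def seg(n,a,b,z):
    w=[W(a,z),W(b,z)];d=w[1]-w[0];print(n,((w[0]+w[1])/2).round(1),round(np.linalg.norm(d),1),round(np.degrees(np.arctan2(d[1],d[0])),1))
seg("slot",(350,240),(357,405),55)
print("hole",quad([W(p,55) for p in [(317,283),(386,283),(391,363),(320,363)]]))
print("plate",quad([W(p,55) for p in [(230,172),(458,180),(468,470),(240,470)]]))
seg("gasket right outer",(722,5),(741,585),78); seg("gasket right inner",(697,30),(713,588),78); seg("top inner",(20,2),(697,30),78)
print("corner in",W((697,30),78),"out",W((722,5),78))
E
```

```text
slot [502.7  69.6  55. ] 25.7 -12.8
hole (array([502.8,  69.5]), [(np.float64(11.8), np.float64(78.3)), (np.float64(12.5), np.float64(-11.5)), (np.float64(12.2), np.float64(-102.4)), (np.float64(12.4), np.float64(166.8))])
plate (array([502.6,  69.6]), [(np.float64(38.8), np.float64(77.4)), (np.float64(46.1), np.float64(-13.0)), (np.float64(39.3), np.float64(-103.3)), (np.float64(45.6), np.float64(166.3))])
gasket right outer [509.6 127.6  78. ] 90.4 -12.9
gasket right inner [510.9 121.6  78. ] 86.1 -13.1
top inner [458.4  78.4  78. ] 107.9 78.8
corner in [468.9116826 131.3601524  78.       ] out [465.56882174 137.70761475  78.        ]
```

Call:
carry_out(
  motion=[
    {"fingers": 0, "dx": 0.3, "dy": -0.3, "dz": -0.02, "ax": -0.19, "ay": -0.02, "az": 0.2},
    {"fingers": 0, "dx": 0.6, "dy": -0.5, "dz": -0.03, "ax": 0, "ay": 0, "az": 0},
    {"fingers": 0, "dx": 0.8, "dy": -0.7, "dz": -0.03, "ax": 0, "ay": 0, "az": 0},
    {"fingers": 0, "dx": 0.8, "dy": -0.7, "dz": -0.03, "ax": 0, "ay": 0, "az": 0},
    {"fingers": 0, "dx": 0.5, "dy": -0.4, "dz": -0.02, "ax": 0, "ay": 0, "az": 0},
    {"fingers": 0, "dx": 0.2, "dy": -0.15, "dz": 0, "ax": 0, "ay": 0, "az": 0},
    {"fingers": 0, "dx": 0, "dy": 0, "dz": 0, "ax": 0, "ay": 0, "az": 0},
  ],
)

```text
time: 11.3
tcp_pos: [507.9, 49.8, 134.4]
eef_rot: [[0.329, 0.944, -0.0], [0.944, -0.329, -0.005], [-0.005, 0.002, -1.0]]
contact_force: [-0.9, 0.2, -1.7]
finger_gap: 9.1
```

```bash
python3 -c "
from h import *
need(503,68,100,71.7)"
```

```text
t 11.3 tcp [507.9  49.8 134.4] yawx 70.8 z [-0.    -0.005 -1.   ] F [-0.9  0.2 -1.7] M [0.03 0.03 0.02] gap 9.1 q [ 26.  25. -43. 113.  23.  51.  41.]
need d [ 0.52 -0.36  1.14] a [ 0.02  0.05 -0.16]
```

Call:
carry_out(
  motion=[
    {"fingers": 0, "dx": 0.3, "dy": -0.2, "dz": 0.3, "ax": 0.02, "ay": 0.05, "az": -0.16},
    {"fingers": 0, "dx": 0.2, "dy": -0.14, "dz": 0.4, "ax": 0, "ay": 0, "az": 0},
    {"fingers": 0, "dx": 0, "dy": 0, "dz": 0.25, "ax": 0, "ay": 0, "az": 0},
    {"fingers": 0, "dx": 0, "dy": 0, "dz": 0, "ax": 0, "ay": 0, "az": 0},
  ],
)

```text
time: 11.7
tcp_pos: [504.0, 63.8, 102.3]
eef_rot: [[0.319, 0.948, -0.002], [0.948, -0.319, -0.001], [-0.001, -0.001, -1.0]]
contact_force: [-0.5, -0.8, -2.0]
finger_gap: 9.1
```

```bash
python3 -c "
from h import *
need(503,68,85,71.7)"
```

```text
t 11.7 tcp [504.   63.8 102.3] yawx 71.4 z [-0.002 -0.001 -1.   ] F [-0.5 -0.8 -2. ] M [ 0.01 -0.   -0.02] gap 9.1 q [ 23.  28. -42. 114.  25.  47.  38.]
need d [ 0.12 -0.07  0.58] a [-0.01  0.01 -0.05]
```

Call:
carry_out(
  motion=[
    {"fingers": 0, "dx": 0.12, "dy": -0.07, "dz": 0, "ax": 0, "ay": 0, "az": -0.05},
    {"fingers": 0, "dx": 0, "dy": 0, "dz": 0.1, "ax": 0, "ay": 0, "az": 0},
    {"fingers": 0, "dx": 0, "dy": 0, "dz": 0, "ax": 0, "ay": 0, "az": 0},
  ],
)

```text
time: 12.0
tcp_pos: [503.2, 67.6, 98.4]
eef_rot: [[0.315, 0.949, -0.003], [0.949, -0.315, -0.001], [-0.002, -0.002, -1.0]]
contact_force: [-1.3, 0.0, -1.9]
finger_gap: 8.9
```

```bash
python3 -c "
from h import *
need(503,68,85,71.7)"
```

```text
t 12.0 tcp [503.2  67.6  98.4] yawx 71.7 z [-0.003 -0.001 -1.   ] F [-1.3  0.  -1.9] M [-0.04  0.02  0.01] gap 8.9 q [ 22.  28. -42. 114.  25.  47.  38.]
need d [ 0.01 -0.01  0.45] a [-0.02  0.02 -0.01]
```

Call:
carry_out(
  motion=[
    {"fingers": 0, "dx": 0.01, "dy": -0.01, "dz": 0.15, "ax": 0, "ay": 0, "az": 0},
    {"fingers": 0, "dx": 0, "dy": 0, "dz": 0.15, "ax": 0, "ay": 0, "az": 0},
    {"fingers": 0, "dx": 0, "dy": 0, "dz": 0.1, "ax": 0, "ay": 0, "az": 0},
    {"fingers": 0, "dx": 0, "dy": 0, "dz": 0.05, "ax": 0, "ay": 0, "az": 0},
  ],
)

```text
time: 12.4
tcp_pos: [503.6, 67.7, 84.4]
eef_rot: [[0.315, 0.949, -0.001], [0.949, -0.315, -0.001], [-0.001, -0.001, -1.0]]
contact_force: [-0.3, 0.1, -2.3]
finger_gap: 9.4
```

```bash
python3 -c "
from h import *
need(503,68,70,71.7)"
```

```text
t 12.4 tcp [503.6  67.7  84.4] yawx 71.6 z [-0.001 -0.001 -1.   ] F [-0.3  0.1 -2.3] M [-0.02  0.04  0.  ] gap 9.4 q [ 21.  29. -41. 115.  27.  45.  37.]
need d [ 0.   -0.02  0.48] a [-0.01  0.01 -0.01]
```

Call:
carry_out(
  motion=[
    {"fingers": 0, "dx": 0, "dy": -0.01, "dz": 0.15, "ax": 0, "ay": 0, "az": 0},
    {"fingers": 0, "dx": 0, "dy": 0, "dz": 0.15, "ax": 0, "ay": 0, "az": 0},
    {"fingers": 0, "dx": 0, "dy": 0, "dz": 0.1, "ax": 0, "ay": 0, "az": 0},
    {"fingers": 0, "dx": 0, "dy": 0, "dz": 0.05, "ax": 0, "ay": 0, "az": 0},
  ],
)

```text
time: 12.8
tcp_pos: [503.3, 67.7, 69.6]
eef_rot: [[0.315, 0.949, -0.001], [0.949, -0.315, -0.001], [-0.001, -0.001, -1.0]]
contact_force: [-0.4, 0.2, -1.9]
finger_gap: 8.8
```

```bash
python3 -c "
from h import *
need(503.7,69.4,69,77.4)"
```

```text
t 12.8 tcp [503.3  67.7  69.6] yawx 71.6 z [-0.001 -0.001 -1.   ] F [-0.4  0.2 -1.9] M [ 0.01 -0.04 -0.03] gap 8.8 q [ 21.  31. -40. 115.  28.  44.  36.]
need d [ 0.06 -0.    0.02] a [-0.01  0.01 -1.01]
```

Call:
carry_out(
  motion=[
    {"fingers": 0, "dx": 0.06, "dy": 0, "dz": 0.05, "ax": 0, "ay": 0, "az": 0},
    {"fingers": 0, "dx": 0, "dy": 0, "dz": 0.03, "ax": 0, "ay": 0, "az": 0},
    {"fingers": 0, "dx": 0, "dy": 0, "dz": 0.02, "ax": 0, "ay": 0, "az": 0},
  ],
)

```text
time: 13.1
tcp_pos: [503.9, 69.2, 67.0]
eef_rot: [[0.316, 0.949, -0.001], [0.949, -0.316, -0.003], [-0.003, -0.001, -1.0]]
contact_force: [-2.5, -1.9, 5.1]
finger_gap: 8.9
```

```bash
python3 -c "
from h import *
need(503.7,69.4,68,77.4)"
```

```text
t 13.1 tcp [503.9  69.2  67. ] yawx 71.6 z [-0.001 -0.003 -1.   ] F [-2.5 -1.9  5.1] M [-0.27  0.46  0.04] gap 8.9 q [ 20.  31. -40. 115.  28.  44.  35.]
need d [ 0.   -0.01 -0.03] a [-0.01  0.03 -1.01]
```

Call:
carry_out(
  motion=[
    {"fingers": 0, "dx": 0, "dy": 0, "dz": 0, "ax": 0, "ay": 0, "az": -0.5},
    {"fingers": 0, "dx": 0, "dy": 0, "dz": 0, "ax": 0, "ay": 0, "az": -0.5},
    {"fingers": 0, "dx": 0, "dy": 0, "dz": 0, "ax": 0, "ay": 0, "az": 0},
  ],
)

```text
time: 13.4
tcp_pos: [503.9, 69.3, 68.0]
eef_rot: [[0.216, 0.976, -0.001], [0.976, -0.216, -0.004], [-0.004, -0.0, -1.0]]
contact_force: [-3.1, -1.6, 3.1]
finger_gap: 8.8
```

```bash
python3 -c "
from h import *
need(503.7,69.4,66,77.4)"
```

```text
t 13.4 tcp [503.9  69.3  68. ] yawx 77.5 z [-0.001 -0.004 -1.   ] F [-3.1 -1.6  3.1] M [-0.15  0.39  0.  ] gap 8.8 q [ 21.  31. -41. 115.  29.  44.  40.]
need d [ 0.   -0.01  0.07] a [-0.    0.04  0.02]
```

Call:
carry_out(
  motion=[
    {"fingers": 0, "dx": 0, "dy": -0.01, "dz": 0.06, "ax": 0, "ay": 0.04, "az": 0.02},
    {"fingers": 0, "dx": 0, "dy": 0, "dz": 0.05, "ax": 0, "ay": 0, "az": 0},
    {"fingers": 0, "dx": 0, "dy": 0, "dz": 0.05, "ax": 0, "ay": 0, "az": 0},
  ],
)

```text
time: 13.7
tcp_pos: [504.0, 69.5, 63.8]
eef_rot: [[0.22, 0.975, 0.001], [0.975, -0.22, 0.0], [0.001, 0.001, -1.0]]
contact_force: [-2.7, -0.3, 3.7]
finger_gap: 9.2
```

```bash
python3 -c "
from h import *
need(503.7,69.4,64,77.4)"
```

```text
t 13.7 tcp [504.   69.5  63.8] yawx 77.3 z [ 0.001  0.    -1.   ] F [-2.7 -0.3  3.7] M [-0.21  0.49  0.04] gap 9.2 q [ 21.  32. -41. 115.  30.  44.  40.]
need d [-0.   -0.01 -0.01] a [ 0.01 -0.01 -0.02]
```

Call:
carry_out(
  motion=[
    {"fingers": 0, "dx": 0, "dy": -0.02, "dz": 0.08, "ax": 0, "ay": 0, "az": 0},
    {"fingers": 0, "dx": 0, "dy": 0, "dz": 0.06, "ax": 0, "ay": 0, "az": 0},
    {"fingers": 0, "dx": 0, "dy": 0, "dz": 0.05, "ax": 0, "ay": 0, "az": 0},
  ],
)

```text
time: 14.0
tcp_pos: [504.1, 69.4, 58.4]
eef_rot: [[0.222, 0.975, 0.003], [0.975, -0.222, -0.001], [0.0, 0.003, -1.0]]
contact_force: [-3.4, -1.9, 7.0]
finger_gap: 8.7
```

```bash
python3 -c "
from h import *
need(503.7,69.4,55.5,77.4)"
```

```text
t 14.0 tcp [504.1  69.4  58.4] yawx 77.2 z [ 0.003 -0.001 -1.   ] F [-3.4 -1.9  7. ] M [-0.24  0.68  0.03] gap 8.7 q [ 21.  32. -40. 116.  30.  43.  39.]
need d [-0.   -0.01  0.1 ] a [ 0.03 -0.   -0.04]
```

Call:
carry_out(
  motion=[
    {"fingers": 0, "dx": 0, "dy": -0.03, "dz": 0.07, "ax": 0.03, "ay": 0, "az": 0},
    {"fingers": 0, "dx": 0, "dy": 0, "dz": 0.05, "ax": 0, "ay": 0, "az": 0},
    {"fingers": 0, "dx": 0, "dy": 0, "dz": 0.03, "ax": 0, "ay": 0, "az": 0},
  ],
)

```text
time: 14.3
tcp_pos: [504.0, 69.4, 54.6]
eef_rot: [[0.223, 0.975, 0.001], [0.975, -0.223, -0.001], [-0.001, 0.001, -1.0]]
contact_force: [-3.0, -1.2, 9.2]
finger_gap: 9.0
```

```bash
python3 -c "
from h import *
need(503.7,69.4,55.0,77.4)"
```

```text
t 14.3 tcp [504.   69.4  54.6] yawx 77.1 z [ 0.001 -0.001 -1.   ] F [-3.  -1.2  9.2] M [-0.27  0.72  0.03] gap 9.0 q [ 20.  32. -40. 116.  31.  43.  39.]
need d [-0.   -0.01 -0.01] a [ 0.01  0.01 -0.05]
```

Call:
carry_out(
  motion=[
    {"fingers": 0, "dx": 0, "dy": 0, "dz": 0.02, "ax": 0, "ay": 0, "az": 0.5},
    {"fingers": 0, "dx": 0, "dy": 0, "dz": 0.02, "ax": 0, "ay": 0, "az": 0.8},
    {"fingers": 0, "dx": 0, "dy": 0, "dz": 0.02, "ax": 0, "ay": 0, "az": 0.8},
  ],
)

```text
time: 14.6
tcp_pos: [503.9, 69.1, 54.4]
eef_rot: [[0.428, 0.904, 0.001], [0.904, -0.428, -0.004], [-0.003, 0.002, -1.0]]
contact_force: [-3.5, -1.2, 11.9]
finger_gap: 8.8
```

```bash
python3 -c "
from h import *
need(504,69.4,54.6,-12.6)"
```

```text
t 14.6 tcp [503.9  69.1  54.4] yawx 64.6 z [ 0.001 -0.004 -1.   ] F [-3.5 -1.2 11.9] M [-0.3   0.99  0.02] gap 8.8 q [ 18.  31. -37. 116.  28.  42.  28.]
need d [ 0.01 -0.   -0.01] a [4.000e-02 1.000e-02 1.348e+01]
```

Call:
carry_out(
  motion=[
    {"fingers": 0, "dx": 0, "dy": 0, "dz": 0.01, "ax": 0.04, "ay": 0, "az": 1},
    {"fingers": 0, "dx": 0, "dy": 0, "dz": 0.01, "ax": 0, "ay": 0, "az": 1},
    {"fingers": 0, "dx": 0, "dy": 0, "dz": 0.01, "ax": 0, "ay": 0, "az": 1},
    {"fingers": 0, "dx": 0, "dy": 0, "dz": 0.01, "ax": 0, "ay": 0, "az": 1},
    {"fingers": 0, "dx": 0, "dy": 0, "dz": 0.01, "ax": 0, "ay": 0, "az": 0.8},
  ],
)

```text
time: 15.1
tcp_pos: [503.5, 68.6, 54.5]
eef_rot: [[0.81, 0.586, -0.003], [0.586, -0.81, -0.005], [-0.005, 0.002, -1.0]]
contact_force: [-4.2, -1.5, 7.0]
finger_gap: 8.7
```

```bash
python3 -c "
from h import *
need(504,69.4,54.6,-12.6)"
```

```text
t 15.1 tcp [503.5  68.6  54.5] yawx 35.9 z [-0.003 -0.005 -1.   ] F [-4.2 -1.5  7. ] M [-0.19  0.72  0.06] gap 8.7 q [ 13.  30. -30. 116.  23.  40.   4.]
need d [ 0.03 -0.01 -0.  ] a [0.04 0.04 8.46]
```

Call:
carry_out(
  motion=[
    {"fingers": 0, "dx": 0, "dy": 0, "dz": 0.01, "ax": 0.04, "ay": 0.04, "az": 1},
    {"fingers": 0, "dx": 0, "dy": 0, "dz": 0.01, "ax": 0, "ay": 0, "az": 1},
    {"fingers": 0, "dx": 0, "dy": 0, "dz": 0.01, "ax": 0, "ay": 0, "az": 1},
    {"fingers": 0, "dx": 0, "dy": 0, "dz": 0.01, "ax": 0, "ay": 0, "az": 1},
    {"fingers": 0, "dx": 0, "dy": 0, "dz": 0.01, "ax": 0, "ay": 0, "az": 1},
    {"fingers": 0, "dx": 0, "dy": 0, "dz": 0.01, "ax": 0, "ay": 0, "az": 1},
    {"fingers": 0, "dx": 0, "dy": 0, "dz": 0.01, "ax": 0, "ay": 0, "az": 1},
  ],
)

```text
time: 15.8
tcp_pos: [502.7, 68.5, 54.5]
eef_rot: [[0.995, -0.104, -0.003], [-0.104, -0.995, -0.002], [-0.002, 0.003, -1.0]]
contact_force: [-4.5, -1.3, 7.8]
finger_gap: 8.8
```

```bash
python3 -c "
from h import *
need(502.7,68.6,54.6,-12.6)"
```

```text
t 15.8 tcp [502.7  68.5  54.5] yawx -6.0 z [-0.003 -0.002 -1.   ] F [-4.5 -1.3  7.8] M [-0.21  0.78 -0.03] gap 8.8 q [  5.  27. -20. 117.  15.  39. -31.]
need d [-0. -0. -0.] a [0.03 0.02 1.16]
```

Call:
carry_out(
  motion=[
    {"fingers": 0, "dx": 0, "dy": 0, "dz": 0.01, "ax": 0.03, "ay": 0.02, "az": 0.6},
    {"fingers": 0, "dx": 0, "dy": 0, "dz": 0, "ax": 0, "ay": 0, "az": 0.5},
    {"fingers": 0, "dx": 0, "dy": 0, "dz": 0, "ax": 0, "ay": 0, "az": 0},
  ],
)

```text
time: 16.1
tcp_pos: [502.7, 68.6, 55.2]
eef_rot: [[0.976, -0.22, 0.0], [-0.22, -0.976, -0.001], [0.0, 0.001, -1.0]]
contact_force: [-4.0, -1.2, 7.4]
finger_gap: 9.0
```

```bash
python3 -c "
from h import *
need(502.7,68.6,59,-12.6)"
```

```text
t 16.1 tcp [502.7  68.6  55.2] yawx -12.7 z [ 0.    -0.001 -1.   ] F [-4.  -1.2  7.4] M [-0.23  0.68 -0.03] gap 9.0 q [  3.  27. -18. 117.  13.  38. -36.]
need d [ 0.   -0.   -0.13] a [ 0.01 -0.   -0.01]
```

Call:
carry_out(
  motion=[
    {"fingers": 0, "dx": 0, "dy": 0, "dz": -0.07, "ax": 0, "ay": 0, "az": 0},
    {"fingers": 0, "dx": 0, "dy": 0, "dz": -0.06, "ax": 0, "ay": 0, "az": 0},
    {"fingers": 0, "dx": 0, "dy": 0, "dz": -0.03, "ax": 0, "ay": 0, "az": 0},
  ],
)

```text
time: 16.4
tcp_pos: [502.6, 68.5, 59.5]
eef_rot: [[0.975, -0.22, 0.0], [-0.22, -0.975, -0.002], [0.001, 0.002, -1.0]]
contact_force: [3.9, 0.0, -13.9]
finger_gap: 8.9
```

```bash
python3 -c "
from h import *
need(502.7,68.6,59,-12.6)"
```

```text
t 16.4 tcp [502.6  68.5  59.5] yawx -12.7 z [ 0.    -0.002 -1.   ] F [  3.9   0.  -13.9] M [ 0.07 -0.75  0.04] gap 8.9 q [  4.  27. -18. 117.  13.  39. -36.]
need d [ 0.   -0.    0.02] a [ 0.02 -0.01 -0.02]
```

The tug at z 59.5 (push about 8.8 mm) meets a firm 14 N, so the pin is caught. I'll ease off, open and retreat.

Call:
carry_out(
  motion=[
    {"fingers": 0, "dx": 0, "dy": 0, "dz": 0.02, "ax": 0, "ay": 0, "az": 0},
    {"fingers": 0.4, "dx": 0, "dy": 0, "dz": 0, "ax": 0, "ay": 0, "az": 0},
    {"fingers": 0.4, "dx": 0, "dy": 0, "dz": 0, "ax": 0, "ay": 0, "az": 0},
    {"fingers": 0.4, "dx": 0, "dy": 0, "dz": 0, "ax": 0, "ay": 0, "az": 0},
    {"fingers": 0.4, "dx": 0, "dy": 0, "dz": -0.3, "ax": 0, "ay": 0, "az": 0},
    {"fingers": 0.4, "dx": 0, "dy": 0, "dz": -0.7, "ax": 0, "ay": 0, "az": 0},
    {"fingers": 0.4, "dx": 0, "dy": 0, "dz": -0.9, "ax": 0, "ay": 0, "az": 0},
    {"fingers": 0.6, "dx": 0, "dy": 0, "dz": -0.9, "ax": 0, "ay": 0, "az": 0},
    {"fingers": 0.6, "dx": 0, "dy": 0, "dz": -0.9, "ax": 0, "ay": 0, "az": 0},
    {"fingers": 0.6, "dx": 0, "dy": 0, "dz": -0.3, "ax": 0, "ay": 0, "az": 0},
    {"fingers": 0.6, "dx": 0, "dy": 0, "dz": 0, "ax": 0, "ay": 0, "az": 0},
  ],
)

```text
time: 17.5
tcp_pos: [503.2, 69.7, 185.6]
eef_rot: [[0.976, -0.219, 0.003], [-0.219, -0.976, -0.0], [0.003, -0.0, -1.0]]
contact_force: [-0.1, 0.3, -0.7]
finger_gap: 51.1
```

```bash
python3 - <<'E'
from h import *
st(); im=ctrl.snapshot("wrist"); s=ctrl.snapshot("scene")
o=np.zeros((600,800,3),np.uint8); a=cv2.resize(im[40:340,120:520],(560,420)); o[:420,:560]=a
b=cv2.resize(s[210:310,205:335],None,fx=1.8,fy=1.8,interpolation=cv2.INTER_CUBIC); o[420:600,:b.shape[1]]=b
cv2.imwrite("pics/f.png",(255*(o/255.)**.7).astype(np.uint8))
E
```

```text
t 17.5 tcp [503.2  69.7 185.6] yawx -12.7 z [ 0.003 -0.    -1.   ] F [-0.1  0.3 -0.7] M [ 0.03  0.02 -0.01] gap 51.1 q [  7.  16. -22. 111.   7.  54. -31.]
```

View pics/f.png

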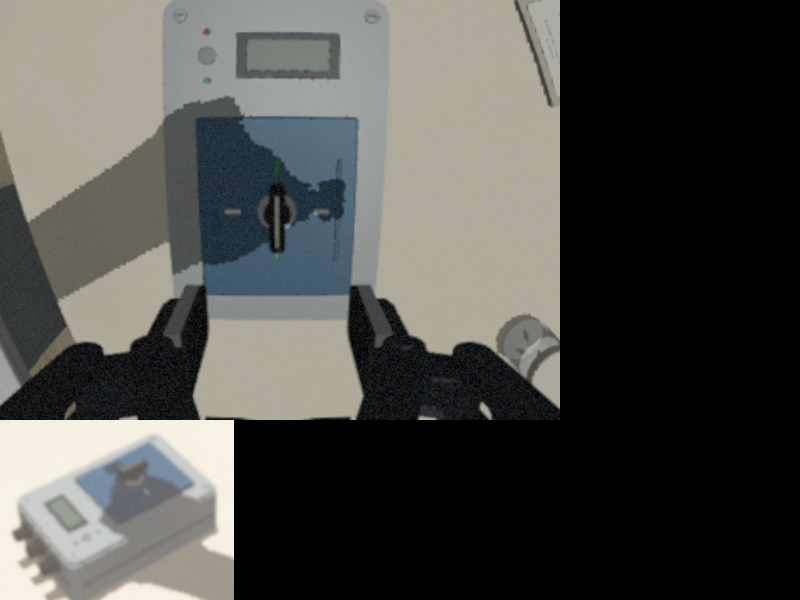

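The cover lies flush in the opening around (277,205). The wing, running from (277,185) to (277,250), points at the green marks, and the gripper is clear.

```bash
python3 -c "
from workcell import ctrl
print(ctrl.close_job())"
```

```text
the job is handed in; nothing more can be done
None
```

The blue cover is home in the logger and its stud is locked. I handed the job in at about 17.6 s of the 72 s allowed.

- **Seating and locking:** I lowered the cover into the opening and shifted it towards the slot position I had measured with the wrist camera. That put the slot about 2.6 mm off centre along the logger's y and 0.5 mm along x. The stud went in at the first try with only spring force, about 11 N. I then turned it a quarter turn clockwise.
- **Last checks:**
    - **Catch:** A gentle upward tug met about 14 N at roughly 8.8 mm push, so the pin is caught in its groove.
    - **Picture:** After release, the flange looks flat in the opening and the wing lies along the green marks. The gripper is well clear, with no contact force. I did not measure the push again once the wing was let go.
- **What went wrong:** My first three move calls were refused because the rows lacked keys, so nothing moved. The first grasp closed on air just above the wing and did not move the cover. Camera views put the fingertips about 25–30 mm higher than the reported TCP. I regrasped lower, judging by the finger gap and the force, and that held.
- **Jar, dish and loupe:** I did not go near any of them, but I did not check their positions afterwards.

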